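# Gears from the stripped gearbox into their dishes

## Robot

A 6-joint arm with a two-finger parallel gripper is mounted at the origin on the work surface. World frame = base frame: x ahead of the robot, y to its left, z up, the work surface at z = 0. Lengths are in mm, angles in rad, forces in N, time in s.
With the tool pointing down it reaches from about 325 to 900 mm from the base axis. Payload 6.1 kg.
Tool frame: the origin (TCP) lies on the centre line of the jaws, within the pads' length; the fingertips stand 25 mm ahead of it and the grasp point (between the pads) lies 6 mm ahead of it; z points along the fingers, x is the direction in which the jaws open and shut, and the axes are right-handed (so a half turn about z gives the same grasp; the last joint's range is limited). The gripper opens to 87 mm and grips with 3 to 60 N. Pads are 19 mm wide; open, the fingers measure 117 mm over their backs; the gripper's body (75 mm by 190 mm) begins 51 mm behind the grasp point.
Start: joints at [-1.444, 0.22, 1.526, -0, 1.395, -0.126], TCP at [156.316, -605.129, 247.538] pointing down, gripper open.
Joint ranges: [-2.98, 2.98], [-0.91, 2.08], [0.09, 2.57], [-1.24, 4.39], [0.2, 2.65], [-2.68, 2.68]. Speed limits (rad/s): [2.57, 2.57, 3.01, 3.14, 3.14, 3.14].

## Interface

Orientations are given as a unit quaternion [x, y, z, w].
In Python, from rig import arm gives the robot as it stands. The module is installed in compiled form; this text tells all that it offers.
- The arm moves only by the tool move_arm, never from a script. Its argument "steps" is a list that holds one entry, the list of rows, each a list of 4 numbers: the shift along the world's x, y, z in cm, then the turn about the world's z in degrees. In form: [[[dx, dy, dz, spin], ...]]. A call has 1 to 10 rows; each row shifts and turns the pose as measured when the row begins; what a row does not reach is not made up. A row lasts 1/8 s, in which the tool goes at most 62.5 mm and 10.7 degrees, less where a joint would pass 70% of its speed; a pose out of reach is approached as far as the arm can. A call with a gripper value outside its range is refused whole. "claw" is the opening, from 0 (shut) to 1 (fully open), set as the call begins (left out, the last holds). The fingers move at their own pace and stop on an object; "grip_force" is the grip in N (left out, the last holds). Time passes only in rows, so rows that do not move let the fingers close. It gives the time, the measured TCP pose, the force and the opening at its end, in the units of the state.
- arm.sense(): the state, without advancing time (a new reading comes with each control period).
- arm.get_image(name): name is "side" or "top"; returns a dict with "pixels" (400x640x3 uint8, red, green, blue), "K" (3x3 intrinsics, pixels), "cam_to_world" (4x4, takes a point from camera to world coordinates). Camera axes: x right, y up, looking along -z (the intrinsics and any distortion apply to the point x, -y, -z); pixel columns grow to the right and rows downward; lengths in mm; the calibration is good to about 2 mm. A picture is of the moment at which its call begins. There is no depth.
- arm.sign_off(): hands the job in, once; it reports no verdict.
Trained networks look in the newest picture that a camera, given by its name, has taken for a name from the list of things; names that differ only in an ending like _2 or _b are one class to them, and where a whole thing is asked for, a point or a joint stands for the part that bears it (a point fixed in the world has none). Each returns a list of dicts, best first, with "p" (0 to 1); they miss things now and then, are a little off and sometimes report something else, mostly with a low value. They report only what shows in the picture. A call takes as long as a camera call. They do not tell look-alikes from the thing itself.
- arm.outline_of(camera, target): "pixels" (400x640 bool, what is visible of it).
- arm.spot_point(camera, target): "at" ([x, y, z] in mm, in world coordinates, good to about 4 mm: a listed point, or the origin of a listed thing).
The state is a dict: "time_s": time; "joint_positions": joint angles; "joint_vel": joint speeds; "joint_efforts": joint torques, N m; "tool_pos": TCP position; "ee_rot": TCP orientation; "ft_force": force on the tool from outside, world axes, zero at the start; "ft_torque": the same for the moment, N m; "gripper_width": finger opening in mm.
Only numpy, scipy, OpenCV 4.12 (cv2) and the standard library are available. Lean on these libraries where they do the work, as an engineer would, in place of code of your own. Each camera call takes 0.05 s, during which the arm holds its last target.

## Task

Clear up the stripped gearbox: put each of the four toothed gears into the dish of its own size (largest gear in the largest dish, and so on down to the smallest), lying flat on the dish's floor with the hub up. Set them down rather than dropping them, and leave the smooth belt pulley and the ball bearing where they lie.

Things in the scene. Friction and masses are not known exactly. Their poses are not given: they have to be found in the camera images.
- gear_xl: The largest of four loose toothed steel gear wheels, 86 mm over the teeth: a toothed disc 12 mm thick lying flat, with a plain round hub 28 mm in diameter standing up from its middle to 38 mm above the underside (26 mm of hub to grip from above); a black bore mark on the hub's top. About 0.56 kg. Origin at the centre of the underside, z up along the hub; turning about z does not matter.
- gear_l: The second largest of four loose toothed steel gear wheels, 72 mm over the teeth: a toothed disc 12 mm thick lying flat, with a plain round hub 28 mm in diameter standing up from its middle to 38 mm above the underside (26 mm of hub to grip from above); a black bore mark on the hub's top. About 0.42 kg. Origin at the centre of the underside, z up along the hub; turning about z does not matter.
- gear_m: The third largest of four loose toothed steel gear wheels, 58 mm over the teeth: a toothed disc 12 mm thick lying flat, with a plain round hub 28 mm in diameter standing up from its middle to 38 mm above the underside (26 mm of hub to grip from above); a black bore mark on the hub's top. About 0.29 kg. Origin at the centre of the underside, z up along the hub; turning about z does not matter.
- gear_s: The smallest of four loose toothed steel gear wheels, 44 mm over the teeth: a toothed disc 12 mm thick lying flat, with a plain round hub 28 mm in diameter standing up from its middle to 38 mm above the underside (26 mm of hub to grip from above); a black bore mark on the hub's top. About 0.17 kg. Origin at the centre of the underside, z up along the hub; turning about z does not matter.
- dish_xl: The largest of four bare aluminium round open dishes, 116 mm over the rim, fixed to the bench (it does not slide). Rim 14 mm high, wall 2 mm, floor 3 mm thick and 104 mm across, so that the 86 mm gear lies flat inside with about 9 mm to spare all round. Origin at the centre of the underside, on the bench; z up.
- dish_l: The second largest of four bare aluminium round open dishes, 102 mm over the rim, fixed to the bench (it does not slide). Rim 14 mm high, wall 2 mm, floor 3 mm thick and 90 mm across, so that the 72 mm gear lies flat inside with about 9 mm to spare all round. Origin at the centre of the underside, on the bench; z up.
- dish_m: The third largest of four bare aluminium round open dishes, 88 mm over the rim, fixed to the bench (it does not slide). Rim 14 mm high, wall 2 mm, floor 3 mm thick and 76 mm across, so that the 58 mm gear lies flat inside with about 9 mm to spare all round. Origin at the centre of the underside, on the bench; z up.
- dish_s: The smallest of four bare aluminium round open dishes, 74 mm over the rim, fixed to the bench (it does not slide). Rim 14 mm high, wall 2 mm, floor 3 mm thick and 62 mm across, so that the 44 mm gear lies flat inside with about 9 mm to spare all round. Origin at the centre of the underside, on the bench; z up.
- pulley: Bystander: a loose steel belt pulley, 62 mm in diameter, with two smooth flanges and a groove between them and no teeth, 14 mm thick, with a hub 28 mm in diameter up to 38 mm. Not a gear. Origin at the centre of the underside, z up.
- bearing: Bystander: a loose ball bearing, 62 mm in diameter, 17 mm high, flat, no hub and no teeth, a ring of balls showing on top. Not a gear. Origin at the centre of the underside, z up.
There are look-alikes about, which are no part of the job. Leave any orange or purple look-alike of the gear_s alone.

How it is judged:
By the outcome, as a careful person would: the job done as asked, in the order asked, and still so for the second after the job is handed in, with the robot touching nothing.
It also fails if it takes over 99 s, if anything falls off the work surface, if the arm or the gripper's body presses on something with over 40 N, if the wrist force passes 120 N, or if a joint passes its speed limit or range.

## Working session

There is one attempt and no reset: what is moved stays moved. The work goes in short steps, Python scripts to look and compute and a tool call to move; the robot and the scene stay as the last step left them, time stands still between calls to the robot, and variables do not carry over. Pictures are saved under pics/ and viewed, and the job is handed in when it is done.

Besides the shell and the picture viewer there is one more tool, called in YAML: its name, and indented under it one key for each argument. move_arm: Moves the arm, as the interface text tells. Its arguments: {"type":"object","properties":{"steps":{"type":"array"},"claw":{"type":"number"},"grip_force":{"type":"number"}},"required":["steps"]}

```bash
mkdir -p pics
cat > h.py <<'E'
import numpy as np, cv2
from rig import arm
def snap(n,f):
    im=arm.get_image(n); cv2.imwrite('pics/'+f,im['pixels'][:,:,::-1]); return im
def ray(im,u,v,z):
    K=np.array(im['K']);T=np.array(im['cam_to_world'])
    d=np.array([(u-K[0,2])/K[0,0],-(v-K[1,2])/K[1,1],-1.0])
    d=T[:3,:3]@d;o=T[:3,3]
    return o+d*(z-o[2])/d[2]
def proj(im,p):
    K=np.array(im['K']);T=np.array(im['cam_to_world'])
    c=T[:3,:3].T@(np.array(p)-T[:3,3]); return K[0,0]*c[0]/-c[2]+K[0,2],K[1,1]*-c[1]/-c[2]+K[1,2]
E
python3 - <<'E'
from h import *
for c in('top','side'):
    im=snap(c,c+'0.png'); print(c,np.round(im['K'],1).tolist(),np.round(im['cam_to_world'],3).tolist(), im.keys())
for t in ['gear_xl','gear_l','gear_m','gear_s','dish_xl','dish_l','dish_m','dish_s','pulley','bearing']:
    print(t,[(np.round(r['at']).tolist(),round(r['p'],2)) for r in arm.spot_point('top',t)])
print(arm.sense())
E
```

```text
top [[367.9, 0.0, 319.9], [0.0, 367.9, 204.3], [0.0, 0.0, 1.0]] [[0.016, 0.985, -0.174, 406.365], [-1.0, 0.017, 0.003, 34.442], [0.006, 0.174, 0.985, 963.26], [0.0, 0.0, 0.0, 1.0]] dict_keys(['pixels', 'K', 'cam_to_world'])
side [[393.6, 0.0, 322.4], [0.0, 393.6, 206.3], [0.0, 0.0, 1.0]] [[-0.945, 0.189, -0.266, 284.163], [-0.326, -0.525, 0.786, 812.108], [0.009, 0.83, 0.558, 613.08], [0.0, 0.0, 0.0, 1.0]] dict_keys(['pixels', 'K', 'cam_to_world'])
gear_xl [([468.0, 162.0, -1.0], 0.72)]
gear_l [([532.0, 368.0, 1.0], 0.81), ([702.0, 284.0, 3.0], 0.71), ([453.0, -338.0, 0.0], 0.66), ([604.0, -169.0, -1.0], 0.58), ([621.0, 330.0, 0.0], 0.49), ([448.0, 338.0, 4.0], 0.48)]
gear_m [([532.0, 368.0, 1.0], 0.81), ([702.0, 284.0, 3.0], 0.71), ([453.0, -338.0, 0.0], 0.66), ([604.0, -169.0, -1.0], 0.58), ([621.0, 330.0, 0.0], 0.49), ([448.0, 338.0, 4.0], 0.48)]
gear_s [([532.0, 368.0, 1.0], 0.81), ([702.0, 284.0, 3.0], 0.71), ([453.0, -338.0, 0.0], 0.66), ([604.0, -169.0, -1.0], 0.58), ([621.0, 330.0, 0.0], 0.49), ([448.0, 338.0, 4.0], 0.48)]
dish_xl [([469.0, -154.0, -1.0], 0.92), ([469.0, -9.0
[... 524 characters left out ...]
sitions': array([-1.44410493e+00,  2.20424268e-01,  1.52647614e+00,  1.78946625e-06,
        1.39469187e+00, -1.26076288e-01]), 'joint_vel': array([ 2.80830195e-05, -1.48210366e-03, -6.29713203e-04, -8.67095035e-04,
        1.70508459e-03,  9.25090852e-05]), 'joint_efforts': array([-1.05596395e-03, -4.94242716e+01, -3.87495160e+01,  6.99402625e-02,
        4.70101240e-02,  1.10467219e-06]), 'tool_pos': array([ 156.31471332, -605.1419178 ,  247.53524169]), 'ee_rot': array([ 7.90596089e-01, -6.12337999e-01,  7.56070881e-07, -4.89784582e-07]), 'ft_force': array([0.47130301, 0.07703066, 0.67128874]), 'ft_torque': array([ 0.02610316,  0.00384202, -0.02926463]), 'gripper_width': 86.90302639018361}
```

View pics/top0.png

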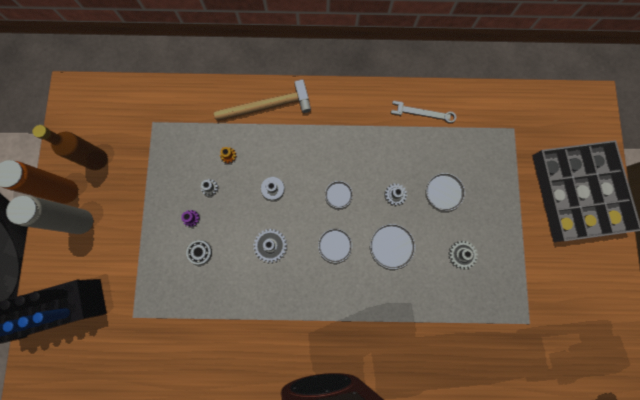

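View pics/side0.png

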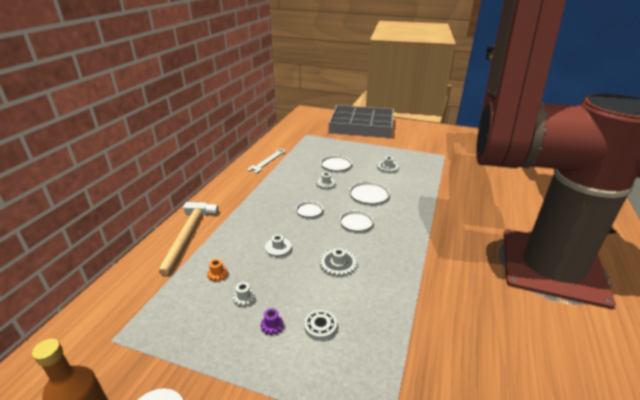

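The top view shows the grey gears: s at (208,186), xl at (269,245), m at (397,194), l at (463,254). The decoys are orange (228,155) and purple (190,218), and the pulley is at (272,188). The dishes are at (392,247), (445,192), (335,246) and (338,195). I'll measure these more precisely.

Run:
```python
from h import *
im=arm.get_image('top'); p=im['pixels'][:,:,::-1]
crop=p[125:320,140:520]; cv2.imwrite('pics/c1.png',cv2.resize(crop[:,40:160],None,fx=5,fy=5,interpolation=cv2.INTER_CUBIC)[:600*2][0:600]) 
for i,(x,y,w) in enumerate([(170,135,150),(310,165,175)]):
    cv2.imwrite(f'pics/z{i}.png',cv2.resize(p[y:y+130,x:x+w],None,fx=4.5,fy=4.5,interpolation=cv2.INTER_CUBIC))
S=dict(xl=86,l=72,m=58,s=44)
for t in ['gear_xl','gear_l','dish_xl','dish_l','pulley']:
  for cam in ('top','side'):
    if cam=='side': im2=arm.get_image('side')
    else: im2=im
    for r in arm.outline_of(cam,t):
        m=r['pixels'].astype(np.uint8); a=m.sum()
        cs,_=cv2.findContours(m,0,cv2.CHAIN_APPROX_NONE); c=max(cs,key=cv2.contourArea)[:,0,:].astype(float)
        z=10 if 'gear' in t else 14
        w=np.array([ray(im2,u,v,z)[:2] for u,v in c]); 
        (cx,cy),(A,B),_=cv2.fitEllipse(w.astype(np.float32).reshape(-1,1,2))
        print(t,cam,round(r['p'],2),'px',np.round(c.mean(0)),'ctr',round(cx,1),round(cy,1),'diam',round(A,1),round(B,1))
```

```text
gear_xl top 0.86 px [269. 245.] ctr 465.7 160.1 diam 80.7 81.1
gear_xl side 0.73 px [337. 263.] ctr 465.8 165.2 diam 80.9 88.7
gear_xl side 0.59 px [356. 221.] ctr 467.5 -3.8 diam 85.9 101.1
gear_l top 0.79 px [208. 187.] ctr 616.6 329.2 diam 37.8 41.7
gear_l top 0.73 px [190. 217.] ctr 534.3 371.3 diam 41.1 44.3
gear_l top 0.69 px [462. 255.] ctr 450.0 -336.2 diam 66.9 69.8
gear_l top 0.69 px [395. 194.] ctr 606.8 -166.8 diam 49.9 55.3
gear_l top 0.46 px [226. 154.] ctr 707.9 285.7 diam 39.3 43.6
gear_l top 0.43 px [199. 252.] ctr 445.5 340.9 diam 58.9 65.6
gear_l side 0.91 px [271. 323.] ctr 534.1 370.2 diam 42.4 66.3
gear_l side 0.75 px [243. 295.] ctr 618.2 326.5 diam 40.4 66.2
gear_l side 0.72 px [326. 182.] ctr 606.6 -168.0 diam 53.8 95.9
gear_l side 0.55 px [216. 271.] ctr 709.1 281.3 diam 40.8 71.1
dish_xl top 0.73 px [392. 246.] ctr 469.8 -155.1 diam 112.2 113.2
dish_xl top 0.54 px [445. 191.] ctr 616.1 -297.3 diam 97.0 101.3
dish_xl top 0.52 px [199. 252.] ctr 444.4 339.9 diam 59.7 64.5
dish_xl side 0.69 px [369. 193.] ctr 467.5 -144.1 diam 112.0 126.6
dish_xl side 0.69 px [309. 210.] ctr 598.5 -6.1 diam 74.9 88.3
dish_l top 0.96 px [334. 245.] ctr 468.3 -7.7 diam 82.6 83.5
dish_l top 0.7 px [445. 191.] ctr 615.1 -297.9 diam 98.3 100.1
dish_l top 0.62 px [338. 194.] ctr 603.5 -16.3 diam 69.6 70.8
dish_l side 0.94 px [309. 209.] ctr 599.9 -6.8 diam 71.6 83.8
dish_l side 0.76 px [336. 164.] ctr 610.4 -282.7 diam 98.2 121.4
dish_l side 0.75 px [356. 221.] ctr 467.6 0.6 diam 89.5 98.5
dish_l side 0.33 px [278. 247.] ctr 613.7 165.7 diam 58.9 84.1
pulley top 0.79 px [272. 188.] ctr 614.7 160.0 diam 57.3 62.4
pulley top 0.6 px [209. 187.] ctr 615.9 327.0 diam 38.8 43.2
pulley side 0.87 px [277. 247.] ctr 614.6 166.1 diam 56.4 82.6
```

View pics/z0.png

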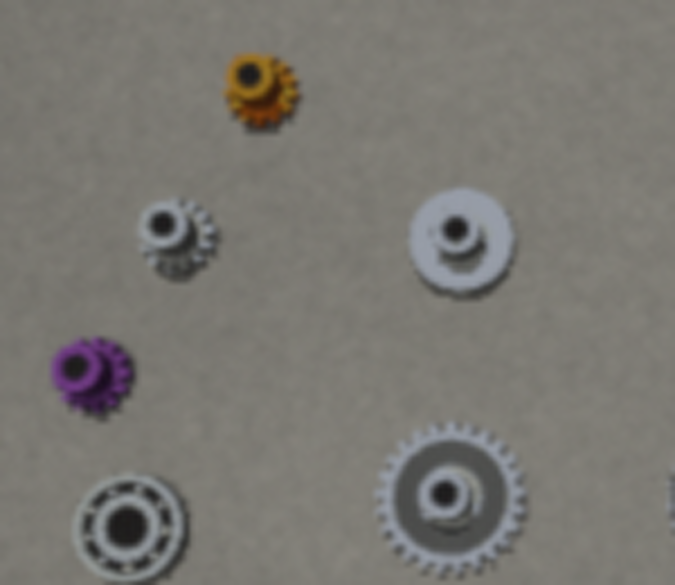

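View pics/z1.png

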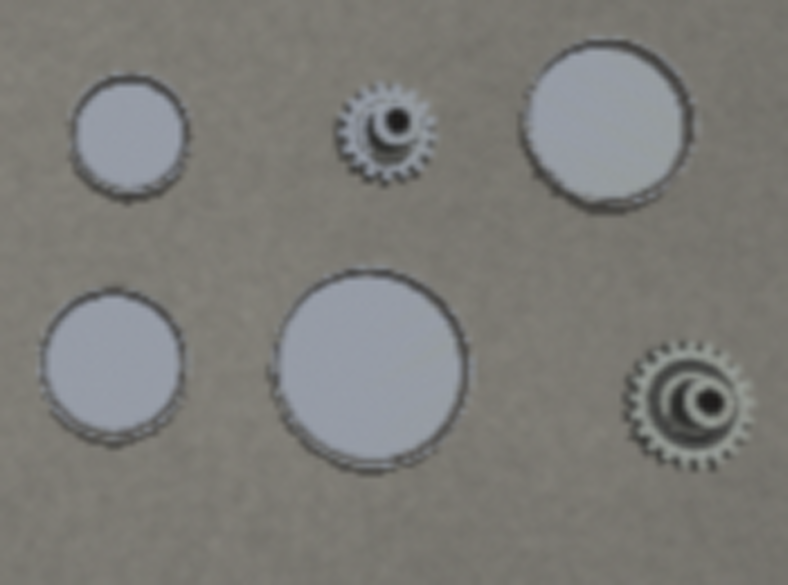

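The crops show the bores and dish floors clearly. Next I'll compute bore centroids (z=38) and dish rim ellipses.

Run:
```python
from h import *
im=arm.get_image('top'); g=cv2.cvtColor(im['pixels'],cv2.COLOR_RGB2GRAY).astype(float)
for n,(u,v) in dict(s=(206,184.5),xl=(268.6,244.7),m=(398,191.7),l=(467.6,254),pul=(271,186)).items():
    U,V=np.meshgrid(np.arange(int(u)-3,int(u)+5),np.arange(int(v)-3,int(v)+5))
    w=np.clip(75-g[V,U],0,None); w*=((U-u)**2+(V-v)**2<12)
    c=(w*U).sum()/w.sum(),(w*V).sum()/w.sum()
    print(n,np.round(c,2),np.round(ray(im,*c,38),1))
for n,(u,v),f in [('xl',(392,247),104),('l',(445,192),90),('m',(335,246),76),('s',(338.5,195.5),62)]:
    r=f*0.3
    for z,th in ((3,140),):
        m=(g>th).astype(np.uint8); k,lab=cv2.connectedComponents(m); q=(lab==lab[int(v),int(u)]).astype(np.uint8)
        cs,_=cv2.findContours(q,0,cv2.CHAIN_APPROX_NONE); c=max(cs,key=cv2.contourArea)
        e=cv2.fitEllipse(c); M=cv2.moments(c); w=np.array([ray(im,a,b,z)[:2] for a,b in c[:,0]])
        print('dish',n,np.round(e[0],1),'floor ctr',np.round(ray(im,*e[0],z),1),'ext',np.ptp(w,axis=0).round(1))
```

```text
s [205.66 184.33] [617.3 326.9  38. ]
xl [268.32 244.24] [466.4 159.4  38. ]
m [397.93 191.4 ] [ 607.4 -168.2   38. ]
l [467.36 253.82] [ 450.9 -338.7   38. ]
pul [270.85 185.46] [617.3 159.1  38. ]
dish xl [391.7 246.2] floor ctr [ 469.  -156.8    3. ] ext [101.2  99.2]
dish l [444.1 192. ] floor ctr [ 615.7 -299.3    3. ] ext [87.6 86.3]
dish m [334.7 245.3] floor ctr [468.8  -8.3   3. ] ext [72.7 73. ]
dish s [338.4 194.6] floor ctr [603.5 -17.    3. ] ext [60.  56.1]
```

move_arm:
  steps:
    - [[3.7,3.3,-1.8,0],[3.7,3.3,-1.8,0],[3.7,3.3,-1.8,0],[3.7,3.3,-1.8,0],[3.7,3.3,-1.8,0],[3.7,3.3,-1.8,0],[3.7,3.3,-1.8,0],[3.7,3.3,-1.8,0],[0,0,0,0]]
  claw: 0.6
  grip_force: 30

```text
time_s: 2.58
tool_pos: [459.1, -333.7, 101.4]
ee_rot: [0.79, -0.614, 0.003, 0.002]
ft_force: [-0.1, -1.4, -0.3]
gripper_width: 52.6
```

move_arm:
  steps:
    - [[-0.8,-0.4,0,0],[0,0,0,0],[0,0,0,0]]

```text
time_s: 2.95
tool_pos: [449.5, -340.6, 102.8]
ee_rot: [0.789, -0.614, 0.004, 0.003]
ft_force: [0.3, 0.5, 0.4]
gripper_width: 52.6
```

Run:
```python
from h import *
print(arm.sense()['tool_pos'],arm.sense()['ee_rot'],arm.sense()['joint_positions'])
a=snap('top','t1.png');b=snap('side','s1.png')
p=a['pixels'][:,:,::-1];cv2.imwrite('pics/t1z.png',cv2.resize(p[200:310,400:520],None,fx=5,fy=5))
p=b['pixels'][:,:,::-1];cv2.imwrite('pics/s1z.png',cv2.resize(p[90:210,320:460],None,fx=5,fy=5))
```

```text
[ 449.47247414 -340.60173912  102.82918512] [ 0.78902234 -0.61434812  0.00360614  0.00266941] [-0.78578798  0.22042717  1.81499407 -0.0049458   1.09835811  0.53958017]
```

View pics/s1z.png

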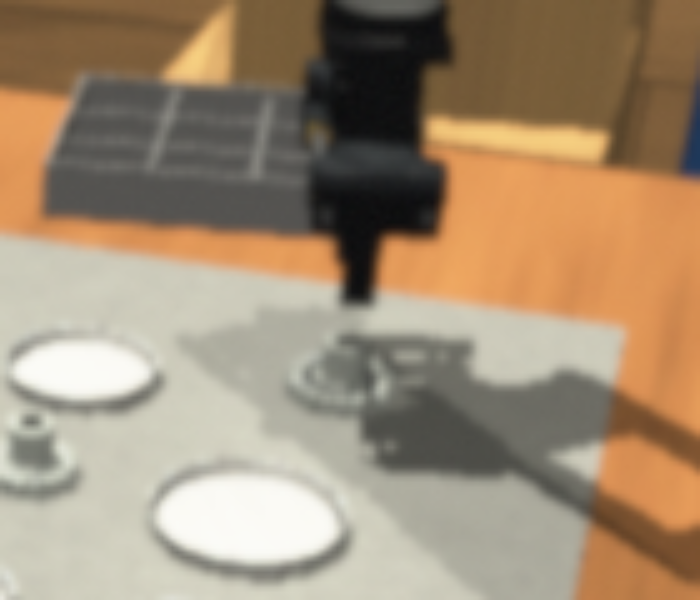

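The side view shows the fingers right above gear_l. Descending.

move_arm:
  steps:
    - [[0.1,0.2,-2,0],[0,0,-2,0],[0,0,-1,0],[0,0,-0.5,0],[0,0,0,0]]

```text
time_s: 3.68
tool_pos: [450.7, -341.1, 48.5]
ee_rot: [0.788, -0.616, 0.006, 0.003]
ft_force: [-0.4, 0.8, -0.2]
gripper_width: 52.4
```

move_arm:
  steps:
    - [[0,0.2,-0.7,0],[0,0,0,0],[0,0,0,0]]

```text
time_s: 4.05
tool_pos: [451.5, -339.7, 42.4]
ee_rot: [0.788, -0.615, 0.007, 0.003]
ft_force: [-0.6, 0.2, 0.5]
gripper_width: 52.4
```

move_arm:
  steps:
    - [[0,0,0,0],[0,0,0,0],[0,0,0,0],[0,0,0,0],[0,0,0,0]]
  claw: 0
  grip_force: 40

```text
time_s: 4.68
tool_pos: [451.5, -339.3, 42.8]
ee_rot: [0.788, -0.615, 0.006, 0.003]
ft_force: [-0.5, 0.5, -0.4]
gripper_width: 27.0
```

move_arm:
  steps:
    - [[0,0,1,0],[0,0,2,0],[0,0,2,0],[2,0.5,0.5,0],[4,1,0,0],[4,1,0,0],[3,0.8,0,0],[1.5,0.4,0,0],[0,0,0,0],[0,0,0,0]]

```text
time_s: 5.92
tool_pos: [602.5, -296.3, 94.9]
ee_rot: [0.788, -0.615, 0.003, 0.002]
ft_force: [-0.0, 0.1, -3.9]
gripper_width: 26.9
```

Run:
```python
from h import *
s=arm.sense();print(s['tool_pos'],s['ee_rot'],s['gripper_width'],s['ft_force'])
a=snap('top','t2.png');b=snap('side','s2.png')
p=b['pixels'][:,:,::-1];cv2.imwrite('pics/s2z.png',cv2.resize(p[90:210,260:400],None,fx=5,fy=5))
```

```text
[ 602.4854538  -296.25486883   94.87601042] [ 0.78814616 -0.61547355  0.00347622  0.00241894] 26.90902992001081 [-0.02179259  0.06142695 -3.93405158]
```

View pics/s2z.png

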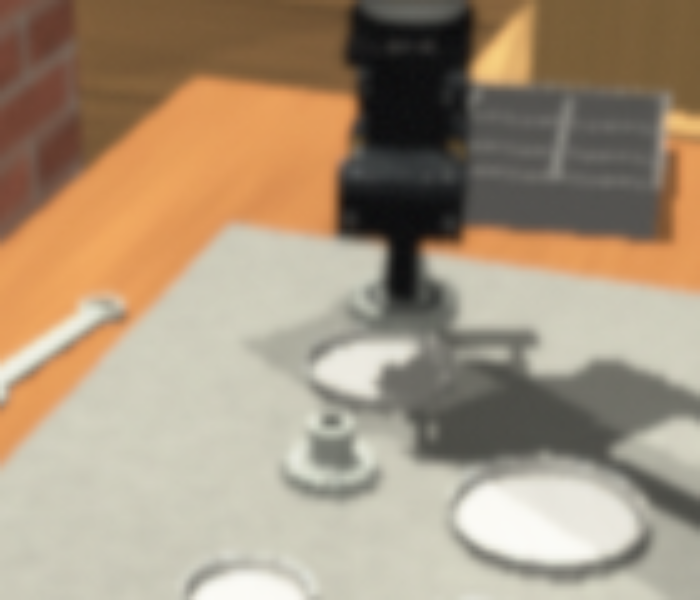

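gear_l is held: the weight reads 3.9 N and the side view shows it level. Moving over dish_l and down.

move_arm:
  steps:
    - [[1.4,-0.2,0,0],[0,0,0,0],[0,0,-1.5,0],[0,0,-1.5,0],[0,0,-0.5,0],[0,0,0,0],[0,0,0,0]]

```text
time_s: 6.9
tool_pos: [612.0, -299.2, 56.1]
ee_rot: [0.787, -0.617, 0.001, 0.003]
ft_force: [-0.9, -0.1, -4.0]
gripper_width: 27.1
```

move_arm:
  steps:
    - [[0.5,0.1,0,0],[0,0,0,0],[0,0,-0.6,0],[0,0,-0.2,0],[0,0,0,0]]

```text
time_s: 7.52
tool_pos: [618.3, -298.5, 48.9]
ee_rot: [0.787, -0.617, 0.003, 0.003]
ft_force: [0.2, -0.3, -3.9]
gripper_width: 27.2
```

move_arm:
  steps:
    - [[-0.1,0,-0.2,0],[0,0,-0.1,0],[0,0,0,0]]

```text
time_s: 7.9
tool_pos: [617.1, -298.5, 45.9]
ee_rot: [0.787, -0.617, 0.002, 0.003]
ft_force: [0.1, 0.7, -3.7]
gripper_width: 27.1
```

move_arm:
  steps:
    - [[0,0,-0.1,0],[0,0,0,0]]

```text
time_s: 8.15
tool_pos: [617.3, -298.7, 46.0]
ee_rot: [0.787, -0.617, 0.003, 0.003]
ft_force: [0.6, -0.5, -3.4]
gripper_width: 26.5
```

move_arm:
  steps:
    - [[0,0,-0.15,0],[0,0,0,0]]

```text
time_s: 8.4
tool_pos: [617.6, -298.8, 45.9]
ee_rot: [0.787, -0.617, 0.003, 0.003]
ft_force: [0.4, 0.2, -3.8]
gripper_width: 27.3
```

move_arm:
  steps:
    - [[0,0,-0.25,0],[0,0,0,0]]

```text
time_s: 8.65
tool_pos: [618.1, -299.1, 46.0]
ee_rot: [0.787, -0.617, 0.003, 0.003]
ft_force: [1.3, 0.1, -4.5]
gripper_width: 27.3
```

move_arm:
  steps:
    - [[-0.1,0,-0.3,0]]

```text
time_s: 8.78
tool_pos: [618.2, -299.2, 45.6]
ee_rot: [0.787, -0.617, 0.004, 0.002]
ft_force: [-7.9, 7.6, 24.3]
gripper_width: 26.9
```

Run:
```python
from h import *
s=arm.sense();print(s['tool_pos'],s['gripper_width'],s['ft_force'])
a=snap('top','t3.png');s=arm.sense();print(s['tool_pos'],s['ft_force'])
b=snap('side','s3.png');s=arm.sense();print(s['tool_pos'],s['ft_force'])
p=b['pixels'][:,:,::-1];cv2.imwrite('pics/s3z.png',cv2.resize(p[110:200,290:390],None,fx=6,fy=6))
```

```text
[ 618.1750962  -299.2408633    45.64413761] 26.87686525676657 [-7.92672203  7.56829146 24.34466057]
[ 618.17118583 -299.22572276   45.72164253] [-5.89273688  5.4057461  13.89368246]
[ 618.16272287 -299.24256144   45.7046104 ] [-5.20499377  4.85495772 15.46840376]
```

View pics/s3z.png

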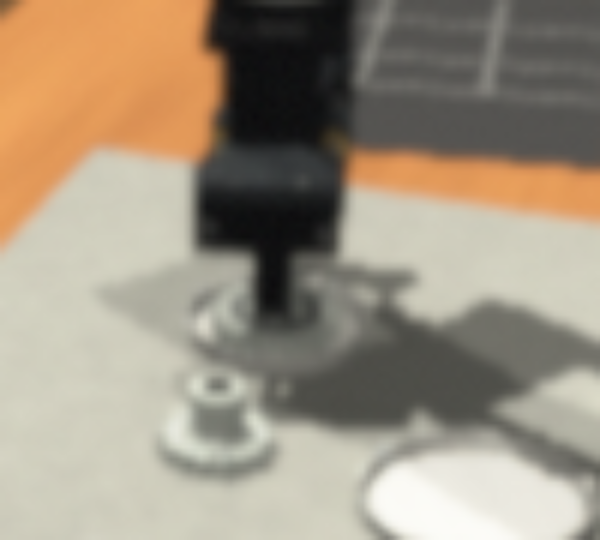

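It's in the dish and in contact with the floor (24 N). Relaxing the push and releasing.

move_arm:
  steps:
    - [[0,0,0,0],[0,0,0,0]]

```text
time_s: 9.12
tool_pos: [618.6, -299.4, 45.8]
ee_rot: [0.787, -0.617, 0.005, 0.002]
ft_force: [-1.3, 1.0, 1.3]
gripper_width: 27.5
```

move_arm:
  steps:
    - [[0,0,0,0],[0,0,0,0],[0,0,0,0],[0,0,0,0],[0,0,1,0],[0,0,3,0],[0,0,2.5,0],[0,0,0,0]]
  claw: 0.6

```text
time_s: 10.12
tool_pos: [619.2, -300.1, 113.6]
ee_rot: [0.787, -0.617, 0.006, 0.002]
ft_force: [0.6, -0.3, 0.0]
gripper_width: 52.3
```

move_arm:
  steps:
    - [[-0.3,3,-1,0],[-0.3,4,0,0],[-0.3,3,0,0],[-0.2,1.5,0,0],[0,0,0,0],[0,0,0,0]]

```text
time_s: 10.88
tool_pos: [606.1, -183.5, 100.0]
ee_rot: [0.787, -0.618, 0.005, 0.003]
ft_force: [-0.0, -0.4, -0.2]
gripper_width: 52.3
```

Run:
```python
from h import *
a=snap('top','t4.png');b=snap('side','s4.png')
print(arm.sense()['tool_pos'])
p=a['pixels'][:,:,::-1];cv2.imwrite('pics/t4z.png',cv2.resize(p[140:270,320:480],None,fx=5,fy=4.5))
p=b['pixels'][:,:,::-1];cv2.imwrite('pics/s4z.png',cv2.resize(p[90:210,260:400],None,fx=5,fy=5))
```

```text
[ 606.14068148 -183.7027227   100.11529571]
```

View pics/s4z.png

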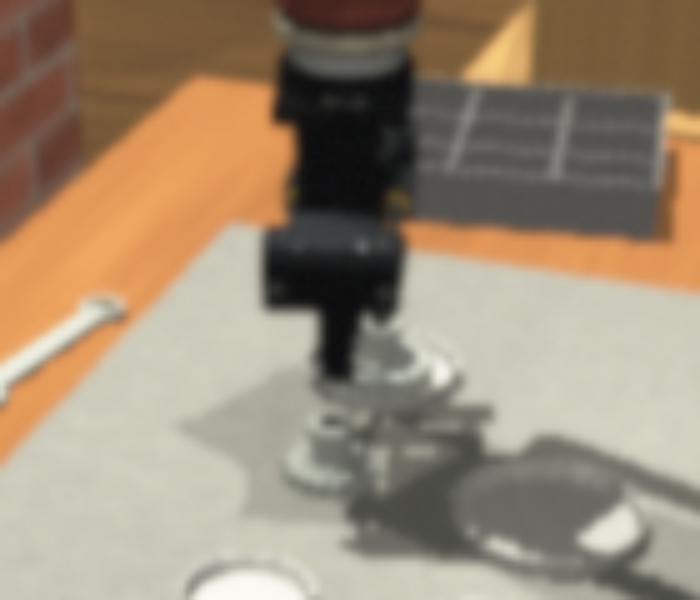

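View pics/t4z.png

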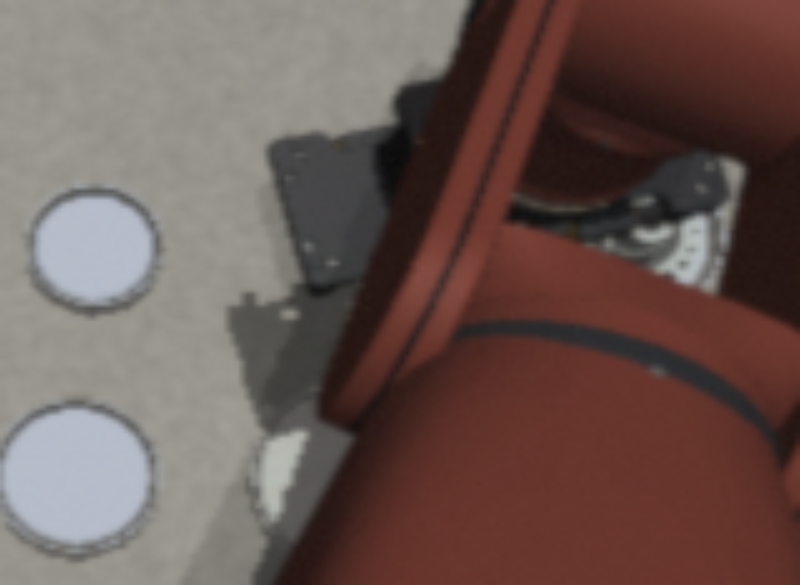

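gear_l sits hub-up in dish_l. The fingers are about 15 mm short in y of gear_m, so I'll shift and descend.

move_arm:
  steps:
    - [[0,1.3,0,0],[0,0,0,0],[0,0,0,0]]

```text
time_s: 11.35
tool_pos: [606.3, -171.2, 100.2]
ee_rot: [0.786, -0.619, 0.005, 0.003]
ft_force: [-0.5, -0.5, -0.7]
gripper_width: 52.2
```

move_arm:
  steps:
    - [[0,0.3,-2,0],[0,0,-2,0],[0,0,-1,0],[0,0,-0.5,0],[0,0,0,0],[0,0,0,0]]

```text
time_s: 12.1
tool_pos: [605.1, -167.9, 39.5]
ee_rot: [0.786, -0.619, 0.004, 0.003]
ft_force: [0.7, 0.1, -0.0]
gripper_width: 52.4
```

move_arm:
  steps:
    - [[0.1,0,0.2,0],[0,0,0,0],[0,0,0,0],[0,0,0,0],[0,0,0,0],[0,0,0,0]]
  claw: 0

```text
time_s: 12.85
tool_pos: [607.3, -168.2, 43.4]
ee_rot: [0.786, -0.619, 0.006, 0.003]
ft_force: [0.3, -0.7, 0.1]
gripper_width: 27.4
```

move_arm:
  steps:
    - [[0,0,1,0],[0,0,2.5,0],[0,0,2,0],[-2,2.3,0,0],[-3.4,4,0,0],[-3.4,4,0,0],[-3,3.5,0,0],[-1.3,1.5,0,0],[0,0,0,0],[0,0,0,0]]

```text
time_s: 14.1
tool_pos: [473.6, -12.9, 104.7]
ee_rot: [0.785, -0.619, 0.008, 0.002]
ft_force: [0.3, -1.3, -1.9]
gripper_width: 26.8
```

move_arm:
  steps:
    - [[-0.4,0.5,0,0],[0,0,-2,0],[0,0,-2,0],[0,0,-0.4,0],[0,0,0,0],[0,0,0,0]]

```text
time_s: 14.85
tool_pos: [473.3, -10.7, 61.8]
ee_rot: [0.784, -0.621, 0.01, 0.001]
ft_force: [-1.0, 0.3, -2.9]
gripper_width: 27.0
```

Run:
```python
from h import *
b=snap('side','s5.png')
s=arm.sense();print(s['tool_pos'],s['ft_force'],s['gripper_width'])
p=b['pixels'][:,:,::-1];cv2.imwrite('pics/s5z.png',cv2.resize(p[130:250,280:420],None,fx=5,fy=5))
```

```text
[473.48873679 -10.72396477  61.91392057] [-0.04449358  0.88706632 -2.9682826 ] 26.801124431990523
```

View pics/s5z.png

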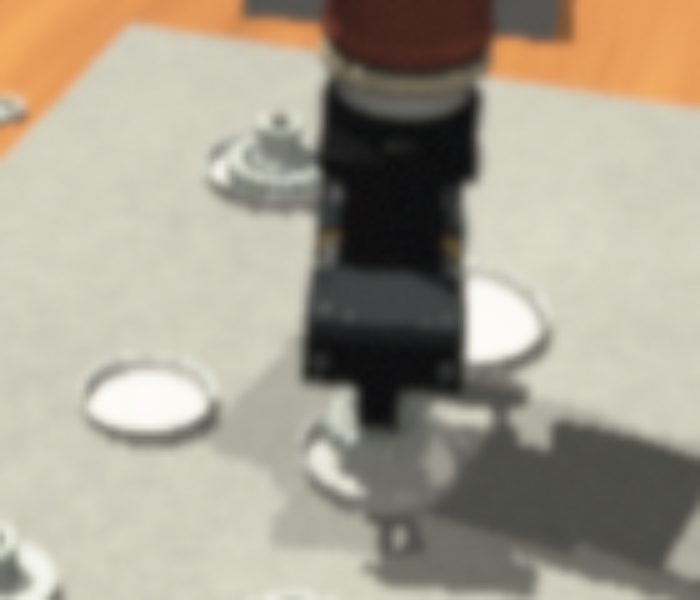

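move_arm:
  steps:
    - [[-0.5,0.2,0,0],[0,0,0,0],[0,0,-0.8,0],[0,0,-0.2,0],[0,0,0,0]]

```text
time_s: 15.52
tool_pos: [468.8, -8.6, 52.3]
ee_rot: [0.784, -0.621, 0.011, 0.001]
ft_force: [0.9, 0.1, -2.3]
gripper_width: 27.1
```

move_arm:
  steps:
    - [[0,0,-0.4,0],[0,0,-0.2,0]]

```text
time_s: 15.78
tool_pos: [469.1, -8.6, 46.4]
ee_rot: [0.784, -0.621, 0.011, 0.001]
ft_force: [-6.9, -1.0, 12.8]
gripper_width: 26.8
```

Contact at z=46.4, as expected. Release.

move_arm:
  steps:
    - [[0,0,0,0],[0,0,0,0]]

```text
time_s: 16.02
tool_pos: [469.0, -8.6, 46.5]
ee_rot: [0.784, -0.621, 0.011, 0.001]
ft_force: [-1.3, 0.2, -0.8]
gripper_width: 27.0
```

move_arm:
  steps:
    - [[0,0,0,0],[0,0,0,0],[0,0,0,0],[0,0,0,0],[0,0,1,0],[0,0,3,0],[0,0,2,0],[0,0,0,0]]
  claw: 0.6

```text
time_s: 17.02
tool_pos: [470.8, -9.0, 110.7]
ee_rot: [0.784, -0.621, 0.013, -0.0]
ft_force: [0.2, -0.5, 0.2]
gripper_width: 52.4
```

move_arm:
  steps:
    - [[0,3,-1,0],[-0.1,4.5,0,0],[-0.1,4.5,0,0],[-0.1,3,0,0],[0,1.5,0,0],[0,0,0,0],[0,0,0,0]]

```text
time_s: 17.9
tool_pos: [466.1, 158.6, 97.5]
ee_rot: [0.783, -0.622, 0.013, 0.001]
ft_force: [0.3, -0.7, 0.7]
gripper_width: 52.4
```

Run:
```python
from h import *
b=snap('side','s6.png')
s=arm.sense();print(s['tool_pos'],s['joint_positions'])
p=b['pixels'][:,:,::-1];cv2.imwrite('pics/s6z.png',cv2.resize(p[130:300,250:430],None,fx=4.4,fy=3.5))
```

```text
[466.0687734  158.43793989  97.50987602] [ 0.18067302  0.06192611  2.00508789 -0.02342572  1.05962527  1.53460214]
```

View pics/s6z.png

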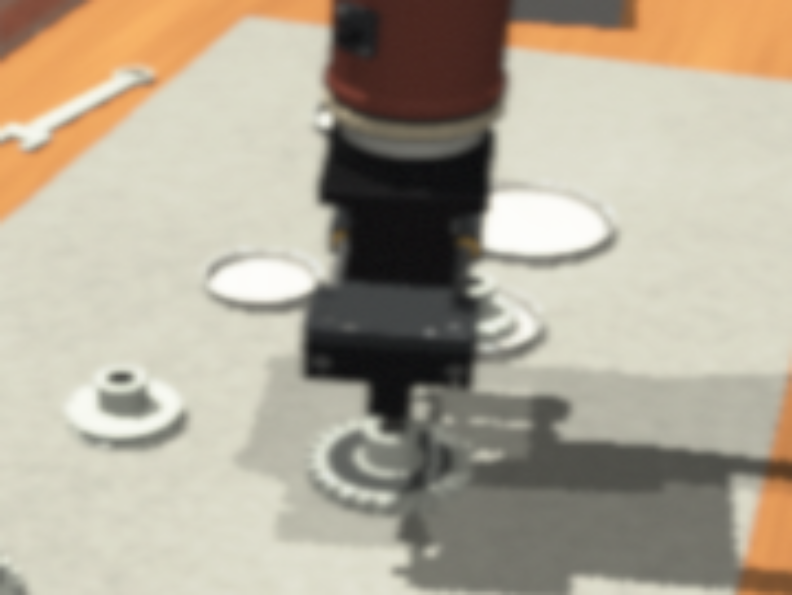

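The fingers straddle the gear_xl hub. Descending.

move_arm:
  steps:
    - [[0,0.2,-2,0],[0,0,-2,0],[0,0,-1,0],[0,0,0,0],[0,0,0,0]]

```text
time_s: 18.58
tool_pos: [468.0, 156.7, 47.6]
ee_rot: [0.781, -0.624, 0.014, 0.0]
ft_force: [0.4, 0.2, 0.6]
gripper_width: 52.5
```

move_arm:
  steps:
    - [[0,0.4,-0.5,0],[0,0,0,0],[0,0,0,0]]

```text
time_s: 18.95
tool_pos: [469.2, 161.2, 43.7]
ee_rot: [0.781, -0.624, 0.015, -0.001]
ft_force: [0.2, 0.3, -0.0]
gripper_width: 52.3
```

move_arm:
  steps:
    - [[-0.2,0,-0.1,0],[0,0,0,0],[0,0,0,0],[0,0,0,0],[0,0,0,0],[0,0,0,0]]
  claw: 0
  grip_force: 50

```text
time_s: 19.7
tool_pos: [467.1, 161.2, 42.9]
ee_rot: [0.781, -0.624, 0.015, -0.001]
ft_force: [0.2, -0.3, 0.2]
gripper_width: 26.9
```

move_arm:
  steps:
    - [[0,0,1,0],[0,0,2.5,0],[0,0,2.5,0],[0,0,0.5,0],[0,0,0,0]]

```text
time_s: 20.32
tool_pos: [462.2, 160.5, 106.4]
ee_rot: [0.781, -0.624, 0.011, 0.003]
ft_force: [0.6, 0.4, -6.9]
gripper_width: 27.3
```

move_arm:
  steps:
    - [[0,-3,0,0],[0.1,-4.5,0,0],[0.1,-5,0,0],[0.1,-5,0,0],[0.1,-5,0,0],[0.1,-4,0,0],[0,-3,0,0],[0,-1,0,0],[0,0,0,0],[0,0,0,0]]

```text
time_s: 21.58
tool_pos: [458.2, -150.0, 94.8]
ee_rot: [0.782, -0.623, 0.003, 0.006]
ft_force: [-0.1, -1.2, -5.8]
gripper_width: 27.0
```

move_arm:
  steps:
    - [[1,-0.4,0,0],[0,0,-1.5,0],[0,0,-1.5,0],[0,0,-0.3,0],[0,0,0,0],[0,0,0,0]]

```text
time_s: 22.32
tool_pos: [468.5, -151.3, 58.2]
ee_rot: [0.783, -0.622, 0.002, 0.006]
ft_force: [-0.1, 0.7, -5.5]
gripper_width: 27.1
```

Run:
```python
from h import *
b=snap('side','s7.png')
s=arm.sense();print(s['tool_pos'],s['ft_force'],s['gripper_width'])
p=b['pixels'][:,:,::-1];cv2.imwrite('pics/s7z.png',cv2.resize(p[110:250,280:430],None,fx=5,fy=4.2))
```

```text
[ 468.59461843 -151.37051914   58.35347973] [-0.38560528 -0.43944513 -6.52226066] 26.80334875083307
```

View pics/s7z.png

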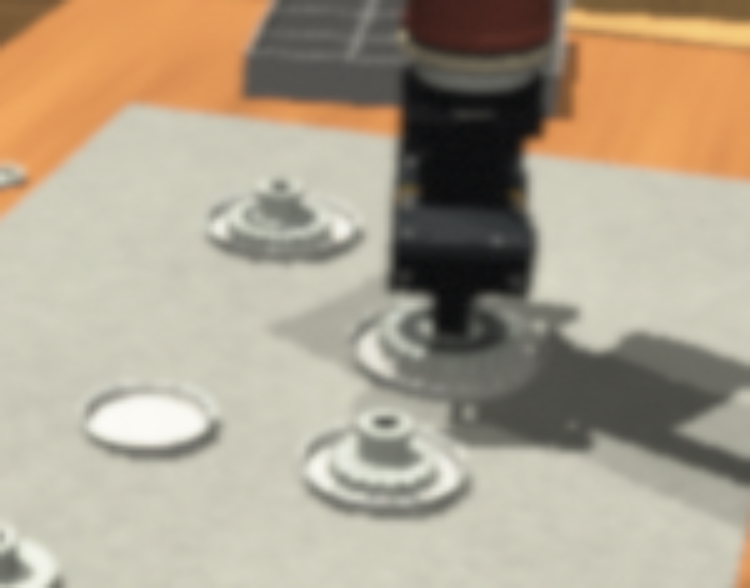

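gear_m and gear_l are both hub-up in their dishes. gear_xl is over dish_xl and needs 4 mm more in −y.

move_arm:
  steps:
    - [[0,-0.5,0,0],[0,0,0,0],[0,0,-0.5,0],[0,0,-0.2,0],[0,0,0,0]]

```text
time_s: 23.0
tool_pos: [469.2, -157.4, 51.9]
ee_rot: [0.783, -0.622, 0.003, 0.005]
ft_force: [-0.3, 0.5, -5.1]
gripper_width: 27.1
```

move_arm:
  steps:
    - [[0,0.1,-0.4,0],[0,0,-0.2,0]]

```text
time_s: 23.25
tool_pos: [468.8, -156.2, 45.9]
ee_rot: [0.783, -0.622, 0.002, 0.006]
ft_force: [-9.1, 4.1, 11.5]
gripper_width: 26.8
```

move_arm:
  steps:
    - [[0,0,0,0],[0,0,0,0]]

```text
time_s: 23.5
tool_pos: [469.1, -156.3, 46.6]
ee_rot: [0.783, -0.622, 0.003, 0.006]
ft_force: [-1.6, 0.6, -3.2]
gripper_width: 27.3
```

move_arm:
  steps:
    - [[0,0,0,0],[0,0,0,0],[0,0,0,0],[0,0,0,0],[0,0,1,0],[0,0,3,0],[0,0,2,0],[0,0,0,0]]
  claw: 0.6

```text
time_s: 24.5
tool_pos: [471.8, -157.6, 111.6]
ee_rot: [0.783, -0.622, 0.006, 0.005]
ft_force: [0.0, 0.2, -0.3]
gripper_width: 52.0
```

move_arm:
  steps:
    - [[0.9,3,0,0],[1.4,4.8,0,0],[1.5,5,0,0],[1.5,5,0,0],[1.5,5,0,0],[1.5,5,0,0],[1.5,5,0,0],[1.5,5,0,0],[1,3,0,0],[0,0,0,0]]

```text
time_s: 25.75
tool_pos: [593.7, 262.9, 104.6]
ee_rot: [0.782, -0.623, 0.005, 0.007]
ft_force: [0.3, -0.3, -0.4]
gripper_width: 51.7
```

move_arm:
  steps:
    - [[1,3,0,0],[0.8,2,0,0],[0.5,1,0,0],[0,0,0,0],[0,0,0,0]]

```text
time_s: 26.38
tool_pos: [615.0, 319.0, 100.4]
ee_rot: [0.781, -0.624, 0.004, 0.011]
ft_force: [0.0, 1.0, 0.1]
gripper_width: 52.0
```

Run:
```python
from h import *
b=snap('side','s8.png');a=snap('top','t8.png')
s=arm.sense();print(s['tool_pos'],s['joint_positions'])
p=b['pixels'][:,:,::-1];cv2.imwrite('pics/s8z.png',cv2.resize(p[160:350,170:360],None,fx=4,fy=3.1))
p=a['pixels'][:,:,::-1];cv2.imwrite('pics/t8z.png',cv2.resize(p[130:310,320:520],None,fx=4,fy=3.2))
for n,(cx,cy) in dict(s=(618,328)).items(): print(proj(b,(cx,cy,38)))
```

```text
[615.06577204 319.13567608 100.63155016] [ 0.37281245  0.5183094   1.42965322 -0.01823295  1.20867585  1.72753176]
(np.float64(241.4824200313544), np.float64(286.0296076532668))
```

View pics/s8z.png

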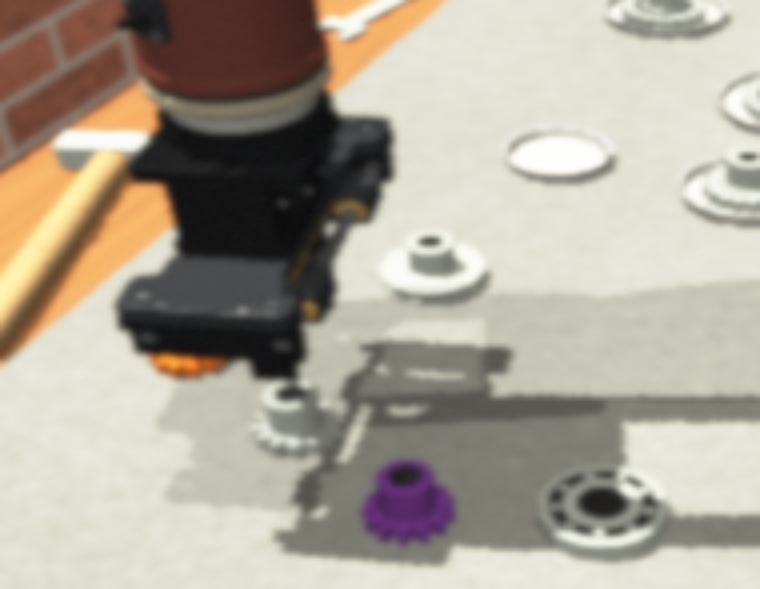

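View pics/t8z.png

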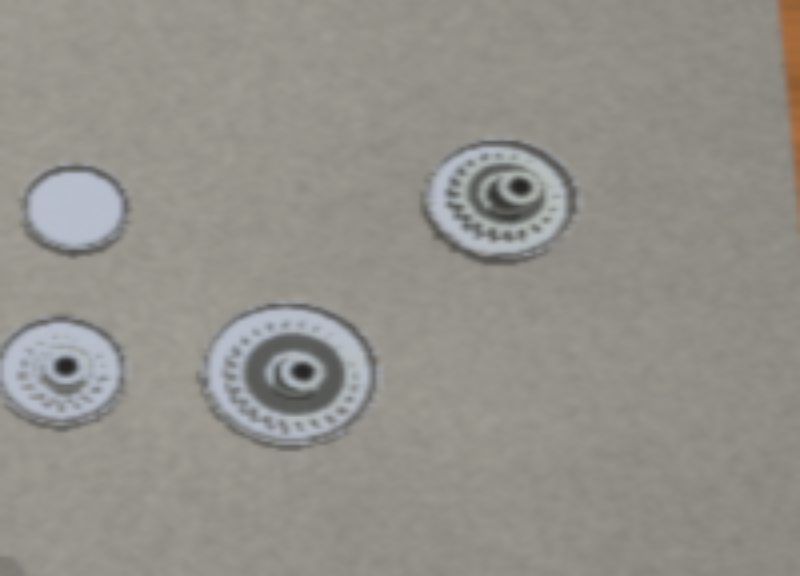

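The top view shows l, m and xl each centred in its dish. Going for gear_s.

move_arm:
  steps:
    - [[0.3,0.8,0,0],[0,0,-2,0],[0,0,-1.8,0],[0,0,-0.8,0],[0,0,0,0],[0,0,0,0]]

```text
time_s: 27.22
tool_pos: [617.1, 326.4, 49.7]
ee_rot: [0.781, -0.624, 0.003, 0.012]
ft_force: [0.3, 0.0, -0.3]
gripper_width: 52.2
```

move_arm:
  steps:
    - [[0.1,0.2,-0.6,0],[0,0,0,0],[0,0,0,0]]

```text
time_s: 27.6
tool_pos: [619.0, 328.9, 44.7]
ee_rot: [0.781, -0.624, 0.004, 0.011]
ft_force: [-0.7, 0.5, -0.5]
gripper_width: 51.9
```

move_arm:
  steps:
    - [[-0.1,0,-0.2,0],[0,0,0,0],[0,0,0,0],[0,0,0,0],[0,0,0,0],[0,0,0,0]]
  claw: 0
  grip_force: 40

```text
time_s: 28.35
tool_pos: [618.2, 328.9, 43.2]
ee_rot: [0.781, -0.624, 0.004, 0.011]
ft_force: [-0.2, -0.3, -0.2]
gripper_width: 26.9
```

move_arm:
  steps:
    - [[0,0,1,0],[0,0,2.5,0],[0,0,2.5,0],[0,0,1,0],[0,0,0,0]]

```text
time_s: 28.98
tool_pos: [617.1, 328.6, 115.2]
ee_rot: [0.781, -0.624, 0.003, 0.012]
ft_force: [0.4, 0.1, -1.3]
gripper_width: 26.8
```

move_arm:
  steps:
    - [[0,-3,0,0],[-0.2,-4.5,0,0],[-0.2,-5,0,0],[-0.2,-5,0,0],[-0.2,-5,0,0],[-0.2,-4.5,0,0],[-0.2,-3,0,0],[0,-1.5,0,0],[0,0,0,0],[0,0,0,0]]

```text
time_s: 30.22
tool_pos: [597.6, 6.2, 104.9]
ee_rot: [0.782, -0.623, -0.002, 0.015]
ft_force: [-0.2, 0.5, -1.7]
gripper_width: 27.0
```

move_arm:
  steps:
    - [[0.3,-1.5,0,0],[0.2,-0.6,-1,0],[0,0,-1.5,0],[0,0,-1.2,0],[0,0,0,0],[0,0,0,0]]

```text
time_s: 30.98
tool_pos: [602.3, -13.3, 63.8]
ee_rot: [0.783, -0.622, -0.003, 0.016]
ft_force: [0.2, -0.3, -1.4]
gripper_width: 26.9
```

Run:
```python
from h import *
b=snap('side','s9.png')
s=arm.sense();print(s['tool_pos'],s['ft_force'],s['gripper_width'])
p=b['pixels'][:,:,::-1];cv2.imwrite('pics/s9z.png',cv2.resize(p[130:250,250:390],None,fx=5,fy=5))
```

```text
[602.16461829 -13.28383716  63.77801428] [-0.17897795  0.72066115 -1.60450492] 27.061967839871674
```

View pics/s9z.png

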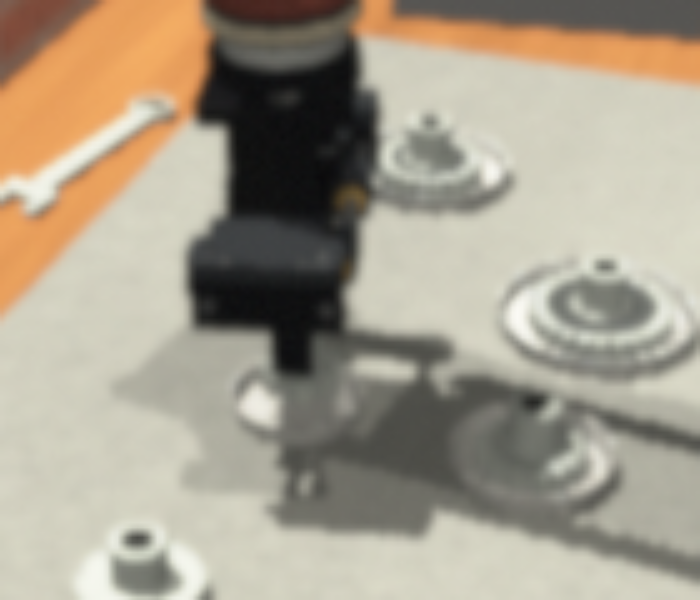

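gear_s is over dish_s; shift 2 mm in −y and lower.

move_arm:
  steps:
    - [[0,-0.2,0,0],[0,0,-0.7,0],[0,0,-0.3,0],[0,0,0,0]]

```text
time_s: 31.52
tool_pos: [602.9, -15.4, 54.3]
ee_rot: [0.783, -0.622, -0.002, 0.015]
ft_force: [-1.6, -0.3, -1.6]
gripper_width: 26.6
```

move_arm:
  steps:
    - [[0,0,-0.4,0],[0,0,-0.3,0]]

```text
time_s: 31.78
tool_pos: [603.2, -15.4, 47.1]
ee_rot: [0.783, -0.622, -0.002, 0.015]
ft_force: [0.3, -0.2, -1.8]
gripper_width: 27.2
```

move_arm:
  steps:
    - [[0,0,-0.2,0]]

```text
time_s: 31.9
tool_pos: [603.0, -15.5, 46.1]
ee_rot: [0.783, -0.622, -0.002, 0.015]
ft_force: [-8.2, 0.4, 18.2]
gripper_width: 27.0
```

move_arm:
  steps:
    - [[0,0,0,0],[0,0,0,0]]

```text
time_s: 32.15
tool_pos: [603.3, -15.5, 46.4]
ee_rot: [0.783, -0.622, -0.002, 0.015]
ft_force: [0.1, -0.9, -1.4]
gripper_width: 27.0
```

move_arm:
  steps:
    - [[0,0,0,0],[0,0,0,0],[0,0,0,0],[0,0,0,0],[0,0,1,0],[0,0,3,0],[0,0,3,0],[0,0,3,0],[0,0,3,0],[0,0,0,0]]
  claw: 0.6

```text
time_s: 33.4
tool_pos: [603.7, -15.6, 184.0]
ee_rot: [0.783, -0.622, -0.001, 0.014]
ft_force: [0.2, 0.7, -0.4]
gripper_width: 52.1
```

move_arm:
  steps:
    - [[0,4,0,0],[0,5,0,0],[0,5,0,0],[0,5,0,0],[0,5,0,0],[0,5,0,0],[0,3,0,0],[0,0,0,0],[0,0,0,0]]

```text
time_s: 34.52
tool_pos: [598.2, 311.8, 175.7]
ee_rot: [0.782, -0.623, -0.003, 0.019]
ft_force: [-0.5, 0.4, -0.6]
gripper_width: 51.9
```

Run:
```python
from h import *
b=snap('side','s10.png');a=snap('top','t10.png')
s=arm.sense();print(s['time_s'],s['tool_pos'])
p=a['pixels'][:,:,::-1];cv2.imwrite('pics/t10z.png',cv2.resize(p[150:290,300:490],None,fx=4.2,fy=4.2))
p=b['pixels'][:,:,::-1];cv2.imwrite('pics/s10z.png',cv2.resize(p[130:350,190:420],None,fx=3.4,fy=2.7))
```

```text
34.625 [598.36298803 311.32165371 175.96323809]
```

View pics/t10z.png

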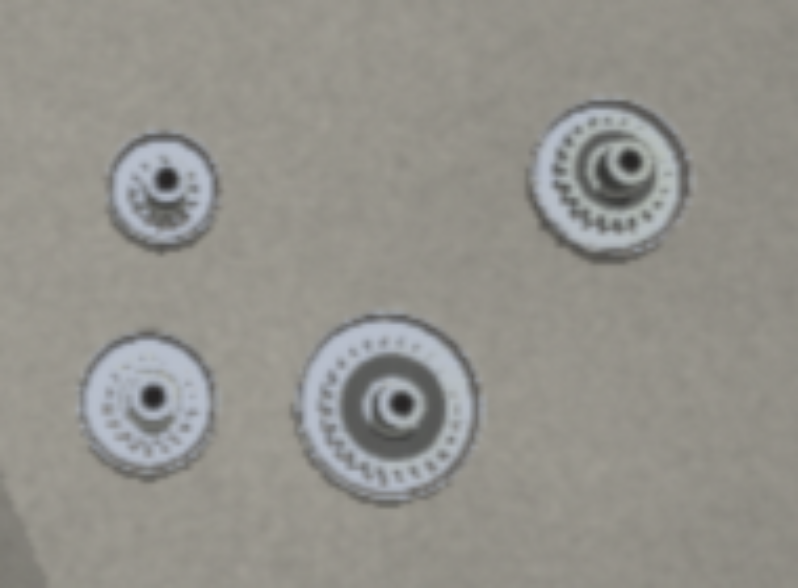

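View pics/s10z.png

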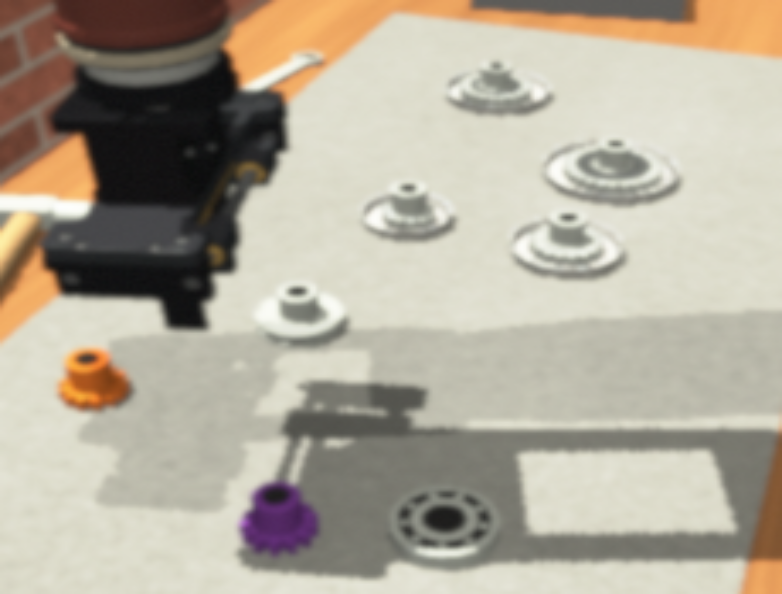

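All four gears lie flat, hub up, each in its own dish. The pulley, bearing and decoys show no movement. Handing in.

```bash
python3 -c "
from rig import arm
print(arm.sign_off())"
```

```text
the job is handed in; nothing more can be done
None
```

All four gears are in the dishes of their own size, flat and hub up. I gripped each by its hub and lowered it until the force reading showed contact with the dish floor, then released it.

- **Final pictures:** the top and side views taken just before hand-in show every gear centred inside its rim. The pulley, bearing and the orange and purple look-alikes sit where they started; I checked those by eye, not by measuring.
- **Time and force:** the run took about 35 s of the 99 s. The highest contact force in any reading was about 27 N in total (24 N vertical), when gear_l touched down.
- **Disagreements:** the networks mixed up the gear and dish sizes, so I told them apart by measured diameter. The side-camera dish centres differed from the top-camera ones by up to about 15 mm, and I used the top camera.
- **Tool tilt:** it had drifted to about 2° by the end, but this did not visibly affect how the gears lie.

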